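# Load the electrode magazine in burning order

## Robot

A 6-joint arm with a two-finger parallel gripper is mounted at the origin on the work surface. World frame = base frame: x ahead of the robot, y to its left, z up, the work surface at z = 0. Lengths are in mm, angles in rad, forces in N, time in s.
With the tool pointing down it reaches from about 275 to 750 mm from the base axis. Payload 10.2 kg.
Tool frame: the origin (TCP) lies at the very end of the fingers, on their centre line; the grasp point (between the pads) lies 19 mm behind it (grip_depth is the distance from the TCP to the grasp point, in mm); z points along the fingers, x is the direction in which the jaws open and shut, and the axes are right-handed (so a half turn about z gives the same grasp; the last joint's range is limited). The gripper opens to 88 mm and grips with 3 to 60 N. Pads are 18 mm wide; open, the fingers measure 123 mm over their backs; the gripper's body (75 mm by 187 mm) begins 45 mm behind the grasp point.
Start: joints at [-1.506, 0.313, 1.498, -0, 1.331, -0.223], TCP at [149.005, -503.417, 238.72] pointing down, gripper open.
Joint ranges: [-2.94, 2.94], [-0.97, 2.17], [0.19, 2.56], [-1.23, 4.37], [0.02, 3.11], [-2.88, 2.88]. Speed limits (rad/s): [2.39, 2.39, 3.01, 3.14, 3.14, 3.14].

## Interface

Orientations are given as [roll, pitch, yaw] about the fixed x, y, z axes, in that order (R = Rz(yaw) Ry(pitch) Rx(roll)).
In Python, from plant import * gives the robot as it stands. The module is installed in compiled form; this text tells all that it offers.
- The arm moves only by the tool play_rows, never from a script. Its argument "increments" is a list of rows, each an object of numbers: "wx", "wy", "wz": the turn, a rotation vector about the tool's x, y, z in rad; "dx", "dy", "dz": the shift along the tool's x, y, z in m; "gripper": the closure in counts, from 0 (fully open) to 255 (shut). In form: [{"wx": .., "wy": .., "wz": .., "dx": .., "dy": .., "dz": .., "gripper": ..}, ...]. A call has 1 to 5 rows; each row shifts and turns the commanded pose from where the row before left it, along the tool's axes as they then stand; what a row does not reach is not made up. A row lasts 1/10 s, in which the tool goes at most 50 mm and 8.59 degrees, less where a joint would pass 70% of its speed; a pose out of reach is approached as far as the arm can. A call is refused whole if a number of a shift passes 0.05 or a number of a turn 0.15, either way. A call with a gripper value outside its range is refused whole. The fingers move at their own pace and stop on an object; "force" is the grip in N (left out, the last holds). Time passes only in rows, so rows that do not move let the fingers close. It gives the time, the measured TCP pose, the force and the opening at its end, in the units of the state.
- state(): the state, without advancing time (a new reading comes with each control period).
- get_image(name): name is "scene" or "top" or "wrist"; returns the picture (420x560x3 uint8, red, green, blue); there is no depth.
- calibration(name): a dict with "intrinsics" (3x3 intrinsics, pixels), "D" ([k1, k2, p1, p2, k3] as OpenCV has them; the pictures are not rectified), "position" and "orientation" of the camera in the world; the wrist camera has in their place "T_tool_cam" (4x4, takes a point from camera to tool coordinates, whose origin is the TCP and whose axes are the tool frame's). Camera axes: x right, y down, z forward; pixel columns grow to the right and rows downward; lengths in mm; the calibration is good to about 2 mm. A picture is of the moment at which its call begins: read the wrist's pose just before it. calibration takes no time and is no camera call.
- sign_off(): hands the job in, once; it reports no verdict.
The state is a dict: "time": time; "joints": joint angles; "qd": joint speeds; "tau": joint torques, N m; "tcp_pos": TCP position; "tool_rot": TCP orientation; "wrist_force": force on the tool from outside, world axes, zero at the start; "ft_torque": the same for the moment, N m; "opening": finger opening in mm.
Only numpy, scipy, OpenCV 4.12 (cv2) and the standard library are available. Lean on these libraries where they do the work, as an engineer would, in place of code of your own. Each camera call takes 0.05 s, during which the arm holds its last target.

## Task

The four copper electrodes stand on the setting stand in the order in which they will be burned. Move them all into the empty pockets of the changer magazine in that same order from left to right, each fully home and upright with its flange flat on the magazine bar. Set them down rather than drop them, and leave the bottle, the steel plug and the bin where they are.

Things in the scene. Friction and masses are not known exactly. Their poses are not given: they have to be found in the camera images.
- round_mid (a point): Electrode: round copper post, 32 mm diameter with a 14 mm nipple on top; copper 20 mm tall, on a steel body 38 mm diameter x 42, on a flange 56 mm diameter x 6; below it a spigot 22 mm long, 22 mm diameter tapering to 14, sits in the bore. 0.5 kg. Point: on the axis, on the steel body, 32 mm above the flange's underside (the seating face), 36 mm below the top. z up along the axis.
- square_mid (a point): Electrode: square copper block, 25 x 25 mm with a 14 mm square step on top; copper 20 mm tall, on a steel body 38 mm diameter x 42, on a flange 56 mm diameter x 6; below it a spigot 22 mm long, 22 mm diameter tapering to 14, sits in the bore. 0.5 kg. Point: on the axis, on the steel body, 32 mm above the flange's underside (the seating face), 36 mm below the top. z up along the axis.
- blade_mid (a point): Electrode: thin copper rib, 33 x 6 mm standing on a low 33 x 14 mm foot; copper 20 mm tall, on a steel body 38 mm diameter x 42, on a flange 56 mm diameter x 6; below it a spigot 22 mm long, 22 mm diameter tapering to 14, sits in the bore. 0.5 kg. Point: on the axis, on the steel body, 32 mm above the flange's underside (the seating face), 36 mm below the top. z up along the axis.
- cross_mid (a point): Electrode: copper cross, two 34 x 8 mm ribs crossing; copper 20 mm tall, on a steel body 38 mm diameter x 42, on a flange 56 mm diameter x 6; below it a spigot 22 mm long, 22 mm diameter tapering to 14, sits in the bore. 0.5 kg. Point: on the axis, on the steel body, 32 mm above the flange's underside (the seating face), 36 mm below the top. z up along the axis.
- seat_round: Grey seat block, 70 x 70 x 35 mm, fixed, in which the round electrode stands at the start. The four blocks look alike; which place in the row each has changes. Origin: centre of its underside, under its 34 mm bore (28 mm deep); its top, on which the flange rests, is 35 mm above. Axes as the stand's.
- seat_square: Grey seat block, 70 x 70 x 35 mm, fixed, in which the square electrode stands at the start. The four blocks look alike; which place in the row each has changes. Origin: centre of its underside, under its 34 mm bore (28 mm deep); its top, on which the flange rests, is 35 mm above. Axes as the stand's.
- seat_blade: Grey seat block, 70 x 70 x 35 mm, fixed, in which the blade electrode stands at the start. The four blocks look alike; which place in the row each has changes. Origin: centre of its underside, under its 34 mm bore (28 mm deep); its top, on which the flange rests, is 35 mm above. Axes as the stand's.
- seat_cross: Grey seat block, 70 x 70 x 35 mm, fixed, in which the cross electrode stands at the start. The four blocks look alike; which place in the row each has changes. Origin: centre of its underside, under its 34 mm bore (28 mm deep); its top, on which the flange rests, is 35 mm above. Axes as the stand's.
- stand: Setting stand, fixed: blue base rail, 82 x 370 x 10 mm, carrying the row of four grey seat blocks, at y = 120, 40, -40, -120 mm. It may be the nearer or the farther of the two racks. Origin: centre of its underside, on the bench; y runs along the row to the robot's left; turned at most 0.17 rad.
- magazine: Changer magazine, fixed, empty: aluminium bar 78 x 330 x 14 mm on two dark feet, top 60 mm above the bench, clamp knob at its right end (203 mm out). Four 34 mm through-bores (pockets) at x = 0, y = 120, 40, -40, -120 mm, left to right; 1 to 4 pips, one at the left. Origin: bar's middle, at bench height; y along the row to the robot's left; turned at most 0.17 rad.
- bottle: White plastic bottle, 62 mm diameter, 150 mm tall, loose, not part of the job, left of the racks. Origin: centre of its underside.
- plug: Turned steel plug standing upright, 48 mm diameter with a thinner neck, 115 mm tall, loose, not part of the job, left of the racks. Origin: centre of its underside.
- bin: Clear open bin of offcuts, 100 x 130 x 55 mm, loose, not part of the job, right of the racks. Origin: centre of its underside.
Things that resemble listed ones, but are neither listed nor needed, are in the scene too. What is shaped like the part that bears blade_mid but blue is not meant.

How it is judged (in metres and radians):
At the end, for the whole second after the job is handed in: Every electrode stands in the magazine pocket that has the same place in the row, counted from the left, as the seat block it started in: its axis within 9 mm of the pocket's along and across the bar, its flange down on the bar (height within 4 mm), tilted less than 0.08 rad, at rest and released (((y of seat_round in the frame of stand between 0.1 and 0.14 m and y of round_mid in the frame of magazine between 0.111 and 0.129 m) or (y of seat_round in the frame of stand between 0.02 and 0.06 m and y of round_mid in the frame of magazine between 0.031 and 0.049 m) or (y of seat_round in the frame of stand between -0.06 and -0.02 m and y of round_mid in the frame of magazine between -0.049 and -0.031 m) or (y of seat_round in the frame of stand between -0.14 and -0.1 m and y of round_mid in the frame of magazine between -0.129 and -0.111 m)) and x of round_mid in the frame of magazine between -0.009 and 0.009 m and z of round_mid in the frame of magazine between 0.088 and 0.096 m and angle between each of round_mid, square_mid, blade_mid, cross_mid's own z axis and vertical below 0.08 rad and linear speed of each of el_round, el_square, el_blade, el_cross below 0.02 m/s and contact force between the fingers and el_round below 0.1 N and ((y of seat_square in the frame of stand between 0.1 and 0.14 m and y of square_mid in the frame of magazine between 0.111 and 0.129 m) or (y of seat_square in the frame of stand between 0.02 and 0.06 m and y of square_mid in the frame of magazine between 0.031 and 0.049 m) or (y of seat_square in the frame of stand between -0.06 and -0.02 m and y of square_mid in the frame of magazine between -0.049 and -0.031 m) or (y of seat_square in the frame of stand between -0.14 and -0.1 m and y of square_mid in the frame of magazine between -0.129 and -0.111 m)) and x of square_mid in the frame of magazine between -0.009 and 0.009 m and z of square_mid in the frame of magazine between 0.088 and 0.096 m and contact force between the fingers and el_square below 0.1 N and ((y of seat_blade in the frame of stand between 0.1 and 0.14 m and y of blade_mid in the frame of magazine between 0.111 and 0.129 m) or (y of seat_blade in the frame of stand between 0.02 and 0.06 m and y of blade_mid in the frame of magazine between 0.031 and 0.049 m) or (y of seat_blade in the frame of stand between -0.06 and -0.02 m and y of blade_mid in the frame of magazine between -0.049 and -0.031 m) or (y of seat_blade in the frame of stand between -0.14 and -0.1 m and y of blade_mid in the frame of magazine between -0.129 and -0.111 m)) and x of blade_mid in the frame of magazine between -0.009 and 0.009 m and z of blade_mid in the frame of magazine between 0.088 and 0.096 m and contact force between the fingers and el_blade below 0.1 N and ((y of seat_cross in the frame of stand between 0.1 and 0.14 m and y of cross_mid in the frame of magazine between 0.111 and 0.129 m) or (y of seat_cross in the frame of stand between 0.02 and 0.06 m and y of cross_mid in the frame of magazine between 0.031 and 0.049 m) or (y of seat_cross in the frame of stand between -0.06 and -0.02 m and y of cross_mid in the frame of magazine between -0.049 and -0.031 m) or (y of seat_cross in the frame of stand between -0.14 and -0.1 m and y of cross_mid in the frame of magazine between -0.129 and -0.111 m)) and x of cross_mid in the frame of magazine between -0.009 and 0.009 m and z of cross_mid in the frame of magazine between 0.088 and 0.096 m and contact force between the fingers and el_cross below 0.1 N); the robot touches nothing.
It fails at once if an electrode is let go in mid-air, more than 20 mm above its seat, and falls ((contact force between the fingers and el_round below 0.05 N and height (world z) of round_mid above 0.114 m and linear speed of el_round above 0.2 m/s) or (contact force between the fingers and el_square below 0.05 N and height (world z) of square_mid above 0.114 m and linear speed of el_square above 0.2 m/s) or (contact force between the fingers and el_blade below 0.05 N and height (world z) of blade_mid above 0.114 m and linear speed of el_blade above 0.2 m/s) or (contact force between the fingers and el_cross below 0.05 N and height (world z) of cross_mid above 0.114 m and linear speed of el_cross above 0.2 m/s)).
It fails at once if the bottle, the steel plug or the bin of offcuts is pushed more than 30 mm or tipped over (distance of any of bottle, plug, bin from where it was at the start of the episode above 0.03 m or angle between any of bottle, plug, bin's own z axis and vertical above 0.3 rad).
It also fails if it takes over 90 s, if anything falls off the work surface, if the arm or the gripper's body presses on something with over 40 N, if the wrist force passes 120 N, or if a joint passes its speed limit or range.

## Working session

There is one attempt and no reset: what is moved stays moved. The work goes in short steps, Python scripts to look and compute and a tool call to move; the robot and the scene stay as the last step left them, time stands still between calls to the robot, and variables do not carry over. Pictures are saved under pics/ and viewed, and the job is handed in when it is done.

Besides the shell and the picture viewer there is one more tool, called after "Emit:" as name(argument=value, ...), one argument or row to a line, values as JSON. play_rows: Moves the arm, as the interface text tells. Its arguments: {"type":"object","properties":{"increments":{"type":"array"},"force":{"type":"number"}},"required":["increments"]}

```bash
mkdir -p pics; python3 - <<'E'
from plant import *
import cv2
print(state())
for n in ["scene","top","wrist"]:
    im=get_image(n); cv2.imwrite(f"pics/{n}0.png",im[:,:,::-1]); print(n,calibration(n))
E
```

```text
{'time': 0.0, 'joints': array([-1.50640150e+00,  3.13419756e-01,  1.49845077e+00,  4.82333915e-06,
        1.33100922e+00, -2.23375966e-01]), 'qd': array([-0.00206654,  0.00151478, -0.00024174, -0.00095806,  0.00087222,
       -0.00074813]), 'tau': array([-5.03082614e-03, -4.02218127e+01, -2.52270734e+01,  6.91697979e-02,
        3.52427806e-02, -9.52276082e-05]), 'tcp_pos': array([ 148.98777848, -503.14926646,  238.17139924]), 'tool_rot': array([-3.14130297e+00,  1.25407184e-03, -1.28302650e+00]), 'wrist_force': array([-0.42344465,  0.14268066,  0.52546677]), 'ft_torque': array([ 0.05457381, -0.05870889, -0.0448096 ]), 'opening': 88.40593988228346}
scene {'intrinsics': array([[425.81133963,   0.        , 284.30059779],
       [  0.        , 425.81133963, 203.17667937],
       [  0.        ,   0.        ,   1.        ]]), 'D': array([0.02592819, 0.        , 0.        , 0.        , 0.        ]), 'position': array([1359.99381336,  400.91287019, 1017.12654024]), 'orientation': array([-2.33685126e+00, -5.78673956e-04,  2.00272616e+00])}
top {'intrinsics': array([[431.89031984,   0.      
[... 244 characters left out ...]
390e-01,  1.2873761e+03]), 'orientation': array([-3.08769448, -0.00554142, -1.57626741])}
wrist {'intrinsics': array([[348.60202602,   0.        , 282.68088368],
       [  0.        , 348.60202602, 208.7941277 ],
       [  0.        ,   0.        ,   1.        ]]), 'D': array([-0.08475479,  0.        ,  0.        ,  0.        ,  0.        ]), 'T_tool_cam': array([[ 9.99999486e-01,  9.86296798e-04, -2.35372496e-04,
        -9.57451876e-01],
       [-8.57921792e-04,  9.46706730e-01,  3.22095686e-01,
        -8.38768232e+01],
       [ 5.40510670e-04, -3.22095318e-01,  9.46707090e-01,
        -1.45813576e+02],
       [ 0.00000000e+00,  0.00000000e+00,  0.00000000e+00,
         1.00000000e+00]])}
```

View pics/top0.png

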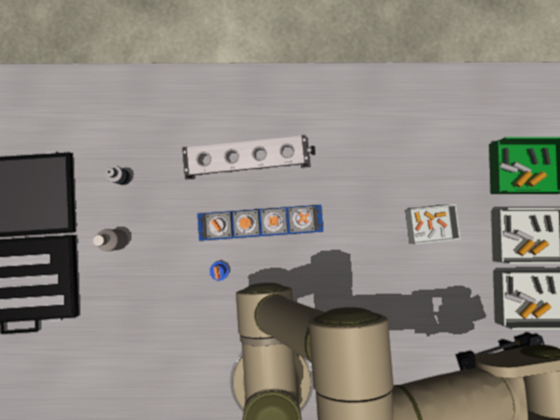

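View pics/scene0.png

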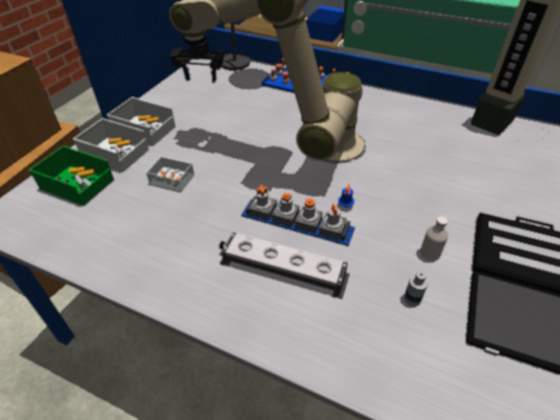

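```bash
cat > h.py <<'E'
from plant import *
import cv2, numpy as np
from scipy.spatial.transform import Rotation as Ro
def cam(n,s=None):
    c=calibration(n)
    if n=="wrist":
        T=np.eye(4);T[:3,:3]=Ro.from_euler('xyz',s['tool_rot']).as_matrix();T[:3,3]=s['tcp_pos']
        M=T@np.array(c['T_tool_cam']); return c['intrinsics'],c['D'],M[:3,:3],M[:3,3]
    return c['intrinsics'],c['D'],Ro.from_euler('xyz',c['orientation']).as_matrix(),c['position']
def ray(cm,uv,z):
    K,D,R,p=cm
    u=cv2.undistortPoints(np.array(uv,float).reshape(-1,1,2),K,D).reshape(-1,2)
    d=np.c_[u,np.ones(len(u))]@R.T
    return p+d*((z-p[2])/d[:,2])[:,None]
def proj(cm,P):
    K,D,R,p=cm
    X=(np.array(P,float).reshape(-1,3)-p)@R
    return cv2.projectPoints(X,np.zeros(3),np.zeros(3),K,D)[0].reshape(-1,2)
E
python3 - <<'E'
from h import *
im=cv2.imread('pics/top0.png'); cv2.imwrite('pics/topz.png',cv2.resize(im[125:290,170:335],(800,800),interpolation=cv2.INTER_CUBIC)[:600+200][:600])
c=cam('top')
print(ray(c,[(204,158),(232,156),(260,153),(288,151)],60).round())
print(ray(c,[(217,224),(246,223),(274,220),(303,217)],110).round())
print(ray(c,[(219,270)],60).round())
E
```

```text
[[644. 189.  60.]
 [649. 109.  60.]
 [658.  29.  60.]
 [663. -52.  60.]]
[[454. 145. 110.]
 [456.  66. 110.]
 [464. -10. 110.]
 [472. -89. 110.]]
[[325. 146.  60.]]
```

View pics/topz.png

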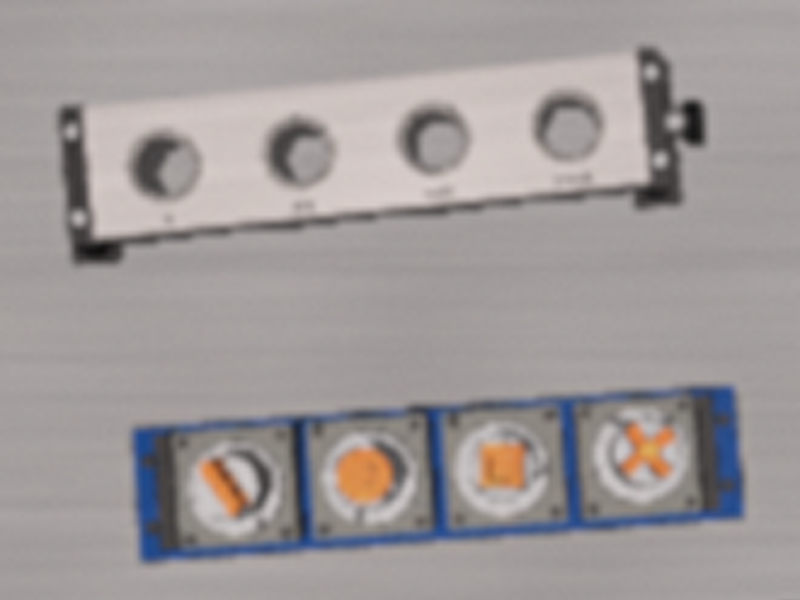

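Emit:
play_rows(
  increments=[
    {"wz":-0.14},
    {"wz":-0.14},
    {"wz":-0.14},
    {"wz":-0.14},
    {"wz":-0.14},
  ],
)

```text
invalid input
```

Emit:
play_rows(
  increments=[
    {"wz":-0.14},
    {"wz":-0.14},
    {"wz":-0.14},
    {"wz":-0.14},
    {"wz":-0.1},
  ],
)

```text
invalid input
```

Emit:
play_rows(
  increments=[
    {"dx":0.027,"dy":-0.04},
    {"dx":0.027,"dy":-0.04},
    {"dx":0.027,"dy":-0.04},
    {"dx":0.027,"dy":-0.04},
    {"dx":0.027,"dy":-0.04},
  ],
)

```text
invalid input
```

Emit:
play_rows(
  increments=[
    {"dx":0.027,"dy":-0.04},
    {"dx":0.027,"dy":-0.04},
    {"dx":0.027,"dy":-0.04},
    {"dx":0.027,"dy":-0.04},
    {"dx":0.027,"dy":-0.04},
  ],
)

```text
invalid input
```

Probably every field is required.

Emit:
play_rows(
  increments=[
    {"wx":0,"wy":0,"wz":-0.14,"dx":0,"dy":0,"dz":0,"gripper":0},
    {"wx":0,"wy":0,"wz":-0.14,"dx":0,"dy":0,"dz":0,"gripper":0},
    {"wx":0,"wy":0,"wz":-0.14,"dx":0,"dy":0,"dz":0,"gripper":0},
    {"wx":0,"wy":0,"wz":-0.14,"dx":0,"dy":0,"dz":0,"gripper":0},
    {"wx":0,"wy":0,"wz":-0.14,"dx":0,"dy":0,"dz":0,"gripper":0},
  ],
)

```text
time: 0.65
tcp_pos: [149.0, -503.3, 238.5]
tool_rot: [-3.141, 0.0, -0.577]
wrist_force: [0.4, 0.5, -0.5]
opening: 88.2
```

Emit:
play_rows(
  increments=[
    {"wx":0,"wy":0,"wz":-0.14,"dx":0,"dy":0,"dz":0,"gripper":0},
    {"wx":0,"wy":0,"wz":-0.14,"dx":0,"dy":0,"dz":0,"gripper":0},
    {"wx":0,"wy":0,"wz":-0.14,"dx":0,"dy":0,"dz":0,"gripper":0},
    {"wx":0,"wy":0,"wz":-0.14,"dx":0,"dy":0,"dz":0,"gripper":0},
    {"wx":0,"wy":0,"wz":-0.1,"dx":0,"dy":0,"dz":0,"gripper":0},
  ],
)

```text
time: 1.15
tcp_pos: [149.0, -503.3, 238.4]
tool_rot: [-3.141, 0.0, 0.082]
wrist_force: [0.6, -0.1, -0.2]
opening: 87.9
```

Emit:
play_rows(
  increments=[
    {"wx":0,"wy":0,"wz":0,"dx":0.027,"dy":-0.04,"dz":0,"gripper":0},
    {"wx":0,"wy":0,"wz":0,"dx":0.027,"dy":-0.04,"dz":0,"gripper":0},
    {"wx":0,"wy":0,"wz":0,"dx":0.027,"dy":-0.04,"dz":0,"gripper":0},
    {"wx":0,"wy":0,"wz":0,"dx":0.027,"dy":-0.04,"dz":0,"gripper":0},
    {"wx":0,"wy":0,"wz":0,"dx":0.027,"dy":-0.04,"dz":0,"gripper":0},
  ],
)

```text
time: 1.65
tcp_pos: [268.7, -291.8, 238.6]
tool_rot: [-3.142, -0.0, 0.076]
wrist_force: [0.3, -0.8, -0.1]
opening: 88.0
```

Emit:
play_rows(
  increments=[
    {"wx":0,"wy":0,"wz":0,"dx":0.027,"dy":-0.04,"dz":-0.015,"gripper":0},
    {"wx":0,"wy":0,"wz":0,"dx":0.027,"dy":-0.04,"dz":-0.015,"gripper":0},
    {"wx":0,"wy":0,"wz":0,"dx":0.027,"dy":-0.04,"dz":-0.015,"gripper":0},
    {"wx":0,"wy":0,"wz":0,"dx":0.027,"dy":-0.04,"dz":-0.015,"gripper":0},
    {"wx":0,"wy":0,"wz":0,"dx":0.027,"dy":-0.04,"dz":-0.015,"gripper":0},
  ],
)

```text
time: 2.15
tcp_pos: [386.6, -84.1, 313.6]
tool_rot: [3.141, -0.0, 0.077]
wrist_force: [-0.1, -1.3, -0.6]
opening: 87.9
```

Emit:
play_rows(
  increments=[
    {"wx":0,"wy":0,"wz":0,"dx":0.027,"dy":-0.04,"dz":-0.015,"gripper":0},
    {"wx":0,"wy":0,"wz":0,"dx":0.027,"dy":-0.04,"dz":-0.015,"gripper":0},
    {"wx":0,"wy":0,"wz":0,"dx":0.027,"dy":-0.04,"dz":-0.015,"gripper":0},
    {"wx":0,"wy":0,"wz":0,"dx":0,"dy":0,"dz":0,"gripper":0},
    {"wx":0,"wy":0,"wz":0,"dx":0,"dy":0,"dz":0,"gripper":0},
  ],
)

```text
time: 2.65
tcp_pos: [456.9, 38.9, 357.0]
tool_rot: [3.141, 0.001, 0.079]
wrist_force: [0.3, -0.6, -0.9]
opening: 88.0
```

```bash
python3 - <<'E'
from h import *
s=state(); im=get_image('wrist'); cv2.imwrite('pics/w1.png',im[:,:,::-1]); np.save('s1.npy',s,allow_pickle=True); print(s['tcp_pos'],s['tool_rot'],s['time'])
E
```

```text
[456.88126807  38.93521458 356.97210738] [3.14149205e+00 9.42651903e-04 7.90717241e-02] 2.65
```

View pics/w1.png

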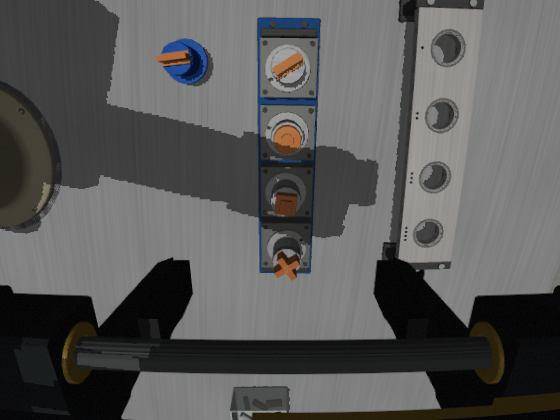

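```bash
python3 - <<'E'
from h import *
im=cv2.imread('pics/w1.png')
a=cv2.resize(im[10:285,250:330],None,fx=4,fy=4,interpolation=cv2.INTER_CUBIC)
b=cv2.resize(im[0:275,400:490],None,fx=4,fy=4,interpolation=cv2.INTER_CUBIC)
cv2.imwrite('pics/z1.png',np.hstack([a[:560],a[540:1100]]))
cv2.imwrite('pics/z2.png',np.hstack([b[:560],b[540:1100]]))
E
```

```text
(no output)
```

View pics/z1.png

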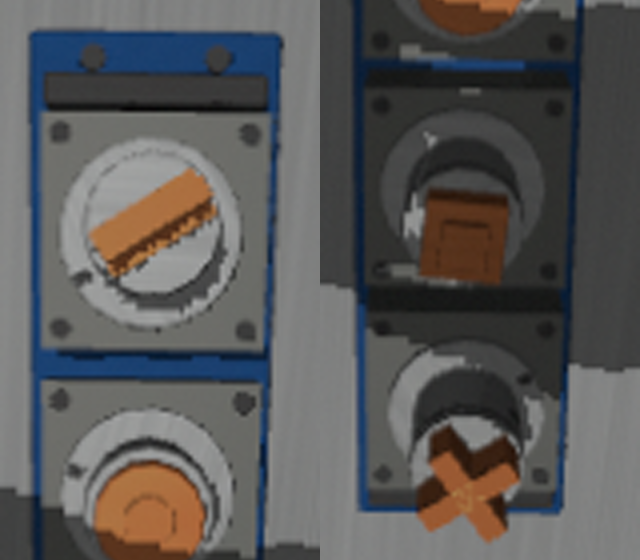

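View pics/z2.png

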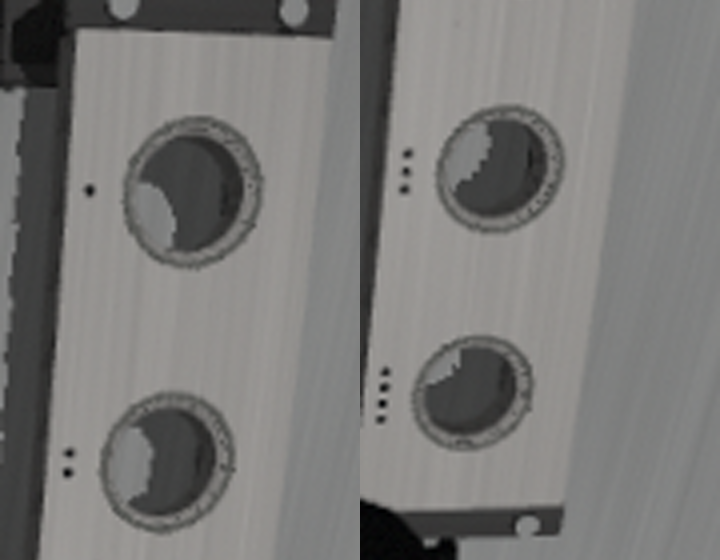

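```bash
python3 - <<'E'
from h import *
s=np.load('s1.npy',allow_pickle=True).item(); c=cam('wrist',s)
z1=lambda l:[( 250+(x if x<320 else x-320)/4, 10+(y if x<320 else y+540)/4) for x,y in l]
p=ray(c,[(448.25,48),(442,115.25),(435,177.25),(428.25,233)],60);print(p.round(1))
f=ray(c,z1([(152,232),(147.5,498),(463.5,191),(466,419)]),51);print(f.round(1))
b=ray(c,z1([(154,231),(466,188),(462,402)]),45);print(b.round(1))
for q in(p,f):print(np.diff(q,axis=0).round(1).tolist(), np.arctan2(-(q[0]-q[3])[0],(q[0]-q[3])[1]))
# fit row with known spacing
for q in (p,f):
    d=np.array([120,40,-40,-120.]);m=q.mean(0);a=np.arctan2(-(d@q[:,0]),d@q[:,1]);print(m,a,(m[:2]+d[:,None]*np.array([-np.sin(a),np.cos(a)])).round(1).tolist())
E
```

```text
[[643.4 192.9  60. ]
 [651.3 113.6  60. ]
 [658.9  33.8  60. ]
 [666.8 -45.6  60. ]]
[[453.7 151.8  51. ]
 [459.   71.2  51. ]
 [464.1  -6.3  51. ]
 [472.  -90.5  51. ]]
[[454.3 152.5  45. ]
 [465.1  -6.9  45. ]
 [470.3 -86.8  45. ]]
[[7.9, -79.3, 0.0], [7.6, -79.8, 0.0], [8.0, -79.4, 0.0]] 0.09794577424992063
[[5.3, -80.6, 0.0], [5.1, -77.5, 0.0], [7.9, -84.2, 0.0]] 0.07568612898979053
[655.07964109  73.65574054  60.        ] 0.09763472274609024 [[643.4, 193.1], [651.2, 113.5], [659.0, 33.8], [666.8, -45.8]]
[462.21258455  31.55271438  51.        ] 0.07477205468004917 [[453.2, 151.2], [459.2, 71.4], [465.2, -8.3], [471.2, -88.1]]
```

```bash
cat >> h.py <<'E'
E_=[(453.5,152),(459.3,72),(465.2,-7.5),(471,-87.5)]
P_=[(643.4,193.1),(651.2,113.5),(659,33.8),(666.8,-45.8)]
def go(x,y,z,frm=None):
    s=state(); p=s['tcp_pos'] if frm is None else np.array(frm)
    R=Ro.from_euler('xyz',[np.pi,0,s['tool_rot'][2]]).as_matrix()
    d=R.T@(np.array([x,y,z])-p); print('t',s['time'],'from',p.round(1),'d',d.round(1),'open',s['opening'].round(1),'rot',s['tool_rot'].round(4)); return d
E
python3 -c "
from h import *
go(*E_[0],150)"
```

```text
Traceback (most recent call last):
  File "h.py", line 24, in go
    d=R.T@(np.array([x,y,z])-p); print('t',s['time'],'from',p.round(1),'d',d.round(1),'open',s['opening'].round(1),'rot',s['tool_rot'].round(4)); return d
                                                                                             ^^^^^^^^^^^^^^^^^^
AttributeError: 'float' object has no attribute 'round'
```

Emit:
play_rows(
  increments=[
    {"wx":0,"wy":0,"wz":0,"dx":0.001,"dy":-0.023,"dz":0.041,"gripper":0},
    {"wx":0,"wy":0,"wz":0,"dx":0.001,"dy":-0.023,"dz":0.041,"gripper":0},
    {"wx":0,"wy":0,"wz":0,"dx":0.001,"dy":-0.023,"dz":0.041,"gripper":0},
    {"wx":0,"wy":0,"wz":0,"dx":0.001,"dy":-0.023,"dz":0.041,"gripper":0},
    {"wx":0,"wy":0,"wz":0,"dx":0.001,"dy":-0.021,"dz":0.04,"gripper":0},
  ],
)

```text
time: 3.2
tcp_pos: [452.5, 150.8, 151.8]
tool_rot: [3.141, 0.0, 0.074]
wrist_force: [1.1, 0.4, -0.0]
opening: 87.7
```

```bash
python3 - <<'E'
from h import *
go(*E_[0],58)
s=state(); im=get_image('wrist'); c=cam('wrist',s)
im=np.ascontiguousarray(im[:,:,::-1])
for P in [(*E_[0],51),(*E_[0],113)]:
    q=proj(c,P)[0];print(q);cv2.drawMarker(im,tuple(int(v) for v in q.round()),(255,0,255),0,14)
t=np.linspace(0,2*np.pi,60);pp=proj(c,np.c_[E_[0][0]+28*np.cos(t),E_[0][1]+28*np.sin(t),0*t+51]);cv2.polylines(im,[pp.round().astype(int)],True,(0,255,0))
cv2.imwrite('pics/w2.png',im)
E
```

```text
Traceback (most recent call last):
  File "h.py", line 24, in go
    d=R.T@(np.array([x,y,z])-p); print('t',s['time'],'from',p.round(1),'d',d.round(1),'open',s['opening'].round(1),'rot',s['tool_rot'].round(4)); return d
                                                                                             ^^^^^^^^^^^^^^^^^^
AttributeError: 'float' object has no attribute 'round'
```

```bash
sed -i "s/s\['opening'\].round(1)/round(s['opening'],1)/" h.py; python3 - <<'E'
from h import *
go(*E_[0],58)
s=state(); im=get_image('wrist'); c=cam('wrist',s)
im=np.ascontiguousarray(im[:,:,::-1])
for P in [(*E_[0],51),(*E_[0],113)]:
    q=proj(c,P)[0];print(q);cv2.drawMarker(im,tuple(int(v) for v in q.round()),(255,0,255),0,14)
t=np.linspace(0,2*np.pi,60);pp=proj(c,np.c_[E_[0][0]+28*np.cos(t),E_[0][1]+28*np.sin(t),0*t+51]);cv2.polylines(im,[pp.round().astype(int)],True,(0,255,0))
cv2.imwrite('pics/w2.png',im)
E
```

```text
t 3.2 from [452.5 150.8 151.8] d [ 1.1 -1.2 93.8] open 87.7 rot [3.1415e+00 4.0000e-04 7.4400e-02]
[284.68576739 208.89416201]
[285.23514611 243.37656085]
```

View pics/w2.png

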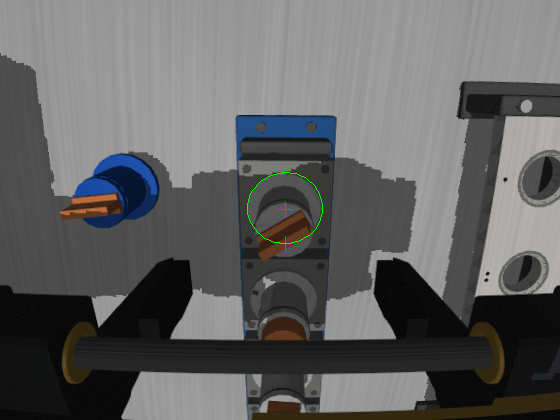

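Emit:
play_rows(
  increments=[
    {"wx":0,"wy":0,"wz":0,"dx":0.001,"dy":-0.001,"dz":0.024,"gripper":0},
    {"wx":0,"wy":0,"wz":0,"dx":0,"dy":0,"dz":0.024,"gripper":0},
    {"wx":0,"wy":0,"wz":0,"dx":0,"dy":0,"dz":0.024,"gripper":0},
    {"wx":0,"wy":0,"wz":0,"dx":0,"dy":0,"dz":0.021,"gripper":0},
    {"wx":0,"wy":0,"wz":0,"dx":0,"dy":0,"dz":0,"gripper":120},
  ],
  force=30,
)

```text
time: 3.75
tcp_pos: [452.9, 150.9, 59.0]
tool_rot: [3.141, 0.005, 0.075]
wrist_force: [0.0, 0.3, 0.0]
opening: 82.1
```

Emit:
play_rows(
  increments=[
    {"wx":0,"wy":0,"wz":0,"dx":0,"dy":0,"dz":0,"gripper":200},
    {"wx":0,"wy":0,"wz":0,"dx":0,"dy":0,"dz":0,"gripper":200},
    {"wx":0,"wy":0,"wz":0,"dx":0,"dy":0,"dz":0,"gripper":200},
    {"wx":0,"wy":0,"wz":0,"dx":0,"dy":0,"dz":0,"gripper":200},
    {"wx":0,"wy":0,"wz":0,"dx":0,"dy":0,"dz":0,"gripper":200},
  ],
)

```text
time: 4.25
tcp_pos: [454.3, 152.6, 60.8]
tool_rot: [3.142, -0.001, 0.077]
wrist_force: [0.1, 0.3, 0.7]
opening: 42.3
```

Emit:
play_rows(
  increments=[
    {"wx":0,"wy":0,"wz":0,"dx":0,"dy":0,"dz":0,"gripper":200},
    {"wx":0,"wy":0,"wz":0,"dx":0,"dy":0,"dz":0,"gripper":200},
    {"wx":0,"wy":0,"wz":0,"dx":0,"dy":0,"dz":0,"gripper":200},
  ],
)

```text
time: 4.55
tcp_pos: [453.9, 152.6, 60.7]
tool_rot: [3.142, 0.001, 0.077]
wrist_force: [-3.9, -0.9, 6.1]
opening: 37.3
```

```bash
python3 - <<'E'
from h import *
for i in range(3): go(*E_[0],58)
E
```

```text
t 4.55 from [453.9 152.6  60.7] d [-0.4  0.6  2.7] open 37.3 rot [3.1415e+00 7.0000e-04 7.7200e-02]
t 4.55 from [453.9 152.6  60.7] d [-0.4  0.6  2.7] open 37.3 rot [3.1415e+00 7.0000e-04 7.7200e-02]
t 4.55 from [453.9 152.6  60.7] d [-0.4  0.6  2.7] open 37.3 rot [3.1415e+00 7.0000e-04 7.7200e-02]
```

Emit:
play_rows(
  increments=[
    {"wx":0,"wy":0,"wz":0,"dx":0,"dy":0,"dz":-0.015,"gripper":200},
    {"wx":0,"wy":0,"wz":0,"dx":0,"dy":0,"dz":-0.025,"gripper":200},
    {"wx":0,"wy":0,"wz":0,"dx":0,"dy":0,"dz":-0.025,"gripper":200},
    {"wx":0,"wy":0,"wz":0,"dx":0,"dy":0,"dz":0,"gripper":200},
  ],
)

```text
time: 4.95
tcp_pos: [455.4, 152.8, 127.4]
tool_rot: [-3.142, -0.005, 0.077]
wrist_force: [0.2, 0.8, -5.8]
opening: 37.4
```

Emit:
play_rows(
  increments=[
    {"wx":0,"wy":0,"wz":0,"dx":0.0384,"dy":-0.0052,"dz":0,"gripper":200},
    {"wx":0,"wy":0,"wz":0,"dx":0.0384,"dy":-0.0052,"dz":0,"gripper":200},
    {"wx":0,"wy":0,"wz":0,"dx":0.0384,"dy":-0.0052,"dz":0,"gripper":200},
    {"wx":0,"wy":0,"wz":0,"dx":0.0384,"dy":-0.0052,"dz":0,"gripper":200},
    {"wx":0,"wy":0,"wz":0,"dx":0.0384,"dy":-0.0052,"dz":0,"gripper":200},
  ],
)

```text
time: 5.45
tcp_pos: [644.3, 193.5, 122.7]
tool_rot: [3.141, 0.003, 0.077]
wrist_force: [1.7, -0.9, -3.5]
opening: 37.7
```

Emit:
play_rows(
  increments=[
    {"wx":0,"wy":0,"wz":0,"dx":0,"dy":0,"dz":0,"gripper":200},
    {"wx":0,"wy":0,"wz":0,"dx":0,"dy":0,"dz":0,"gripper":200},
  ],
)

```text
time: 5.65
tcp_pos: [642.9, 193.2, 122.3]
tool_rot: [3.141, 0.004, 0.077]
wrist_force: [0.5, -0.3, -4.5]
opening: 37.1
```

```bash
cat > look.py <<'E'
from h import *
import sys
k=int(sys.argv[1]);name=sys.argv[2]
go(*P_[k],75.7)
s=state(); im=get_image('wrist'); c=cam('wrist',s)
cv2.imwrite(f'pics/{name}r.png',im[:,:,::-1])
im=np.ascontiguousarray(im[:,:,::-1])
t=np.linspace(0,2*np.pi,60)
for i in range(4):
    pp=proj(c,np.c_[P_[i][0]+17*np.cos(t),P_[i][1]+17*np.sin(t),0*t+60]);cv2.polylines(im,[(pp*16).round().astype(int)],True,(0,255,0),1,cv2.LINE_AA,4)
im2=get_image('scene')
cv2.imwrite(f'pics/{name}.png',im)
cv2.imwrite(f'pics/{name}s.png',cv2.resize(im2[130:310,190:450,::-1],(780,540),interpolation=cv2.INTER_CUBIC))
E
python3 look.py 0 w3
```

```text
t 5.65 from [642.9 193.2 122.3] d [ 0.5  0.2 46.6] open 37.1 rot [3.1415 0.0042 0.077 ]
```

View pics/w3.png

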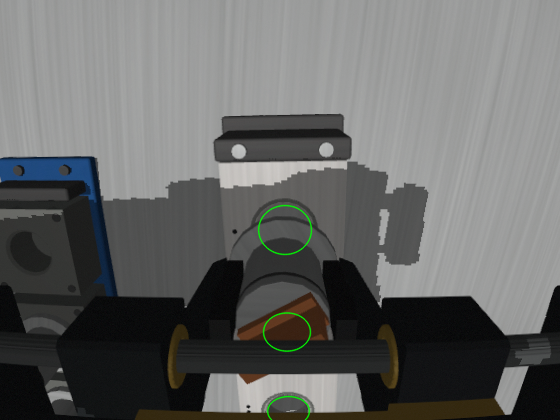

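View pics/w3s.png

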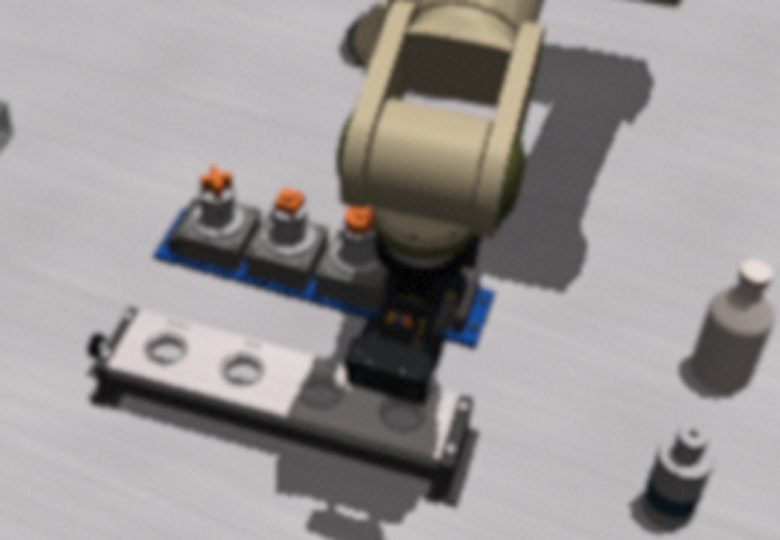

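Emit:
play_rows(
  increments=[
    {"wx":0,"wy":0,"wz":0,"dx":0,"dy":0,"dz":0.012,"gripper":200},
    {"wx":0,"wy":0,"wz":0,"dx":0,"dy":0,"dz":0.012,"gripper":200},
    {"wx":0,"wy":0,"wz":0,"dx":0,"dy":0,"dz":0.01,"gripper":200},
    {"wx":0,"wy":0,"wz":0,"dx":0,"dy":0,"dz":0.006,"gripper":200},
    {"wx":0,"wy":0,"wz":0,"dx":0,"dy":0,"dz":0,"gripper":200},
  ],
)

```text
time: 6.25
tcp_pos: [643.0, 193.2, 84.1]
tool_rot: [3.142, 0.002, 0.077]
wrist_force: [-0.3, 0.6, -4.5]
opening: 36.9
```

Emit:
play_rows(
  increments=[
    {"wx":0,"wy":0,"wz":0,"dx":0,"dy":0,"dz":0.002,"gripper":200},
    {"wx":0,"wy":0,"wz":0,"dx":0,"dy":0,"dz":0.002,"gripper":200},
    {"wx":0,"wy":0,"wz":0,"dx":0,"dy":0,"dz":0,"gripper":200},
  ],
)

```text
time: 6.55
tcp_pos: [643.6, 193.3, 81.5]
tool_rot: [3.142, -0.0, 0.077]
wrist_force: [0.5, 0.2, -5.1]
opening: 36.9
```

Emit:
play_rows(
  increments=[
    {"wx":0,"wy":0,"wz":0,"dx":0,"dy":0,"dz":0.002,"gripper":200},
    {"wx":0,"wy":0,"wz":0,"dx":0,"dy":0,"dz":0.002,"gripper":200},
    {"wx":0,"wy":0,"wz":0,"dx":0,"dy":0,"dz":0,"gripper":200},
  ],
)

```text
time: 6.85
tcp_pos: [643.4, 193.3, 77.1]
tool_rot: [3.142, 0.001, 0.077]
wrist_force: [-0.2, 0.5, -4.1]
opening: 37.3
```

Emit:
play_rows(
  increments=[
    {"wx":0,"wy":0,"wz":0,"dx":0,"dy":0,"dz":0.001,"gripper":200},
    {"wx":0,"wy":0,"wz":0,"dx":0,"dy":0,"dz":0,"gripper":200},
  ],
)

```text
time: 7.05
tcp_pos: [643.5, 193.3, 76.4]
tool_rot: [3.142, 0.0, 0.077]
wrist_force: [0.1, -0.5, -3.8]
opening: 37.5
```

Emit:
play_rows(
  increments=[
    {"wx":0,"wy":0,"wz":0,"dx":0,"dy":0,"dz":0.001,"gripper":200},
    {"wx":0,"wy":0,"wz":0,"dx":0,"dy":0,"dz":0,"gripper":200},
  ],
)

```text
time: 7.25
tcp_pos: [643.7, 193.3, 75.8]
tool_rot: [-3.142, -0.0, 0.077]
wrist_force: [-0.5, -0.5, -1.1]
opening: 37.3
```

Emit:
play_rows(
  increments=[
    {"wx":0,"wy":0,"wz":0,"dx":0,"dy":0,"dz":0.001,"gripper":200},
    {"wx":0,"wy":0,"wz":0,"dx":0,"dy":0,"dz":0,"gripper":200},
  ],
)

```text
time: 7.45
tcp_pos: [643.8, 193.3, 75.7]
tool_rot: [3.142, -0.001, 0.077]
wrist_force: [-3.1, -0.4, 5.1]
opening: 37.5
```

Emit:
play_rows(
  increments=[
    {"wx":0,"wy":0,"wz":0,"dx":0,"dy":0,"dz":0,"gripper":0},
    {"wx":0,"wy":0,"wz":0,"dx":0,"dy":0,"dz":0,"gripper":0},
    {"wx":0,"wy":0,"wz":0,"dx":0,"dy":0,"dz":0,"gripper":0},
    {"wx":0,"wy":0,"wz":0,"dx":0,"dy":0,"dz":0,"gripper":0},
    {"wx":0,"wy":0,"wz":0,"dx":0,"dy":0,"dz":0,"gripper":0},
  ],
)

```text
time: 7.95
tcp_pos: [643.6, 193.3, 74.4]
tool_rot: [3.142, 0.0, 0.077]
wrist_force: [-0.6, 0.2, 0.2]
opening: 74.9
```

Emit:
play_rows(
  increments=[
    {"wx":0,"wy":0,"wz":0,"dx":0,"dy":0,"dz":-0.02,"gripper":0},
    {"wx":0,"wy":0,"wz":0,"dx":0,"dy":0,"dz":-0.03,"gripper":0},
    {"wx":0,"wy":0,"wz":0,"dx":0,"dy":0,"dz":-0.03,"gripper":0},
    {"wx":0,"wy":0,"wz":0,"dx":0,"dy":0,"dz":0,"gripper":0},
  ],
)

```text
time: 8.35
tcp_pos: [645.2, 193.6, 159.1]
tool_rot: [-3.141, -0.008, 0.077]
wrist_force: [-0.3, -0.6, 0.2]
opening: 88.0
```

```bash
python3 look.py 0 w4; python3 -c "
from h import *
go(*E_[1],155)"
```

```text
t 8.35 from [645.2 193.6 159.1] d [-1.9  0.3 83.4] open 88.0 rot [-3.1412 -0.0078  0.077 ]
t 8.45 from [643.6 193.3 154.5] d [-193.1  106.8   -0.5] open 88.0 rot [ 3.1416e+00 -5.0000e-04  7.7100e-02]
```

View pics/w4.png

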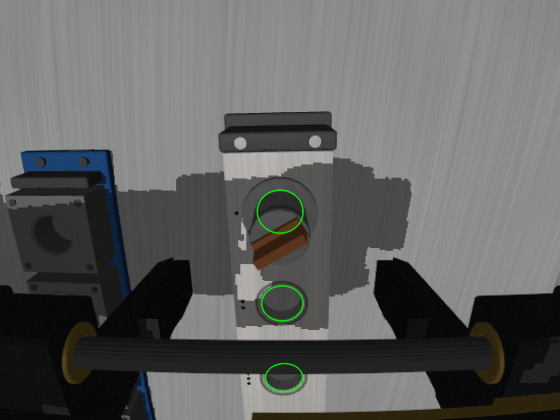

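Emit:
play_rows(
  increments=[
    {"wx":0,"wy":0,"wz":0,"dx":-0.0386,"dy":0.0214,"dz":0,"gripper":0},
    {"wx":0,"wy":0,"wz":0,"dx":-0.0386,"dy":0.0214,"dz":0,"gripper":0},
    {"wx":0,"wy":0,"wz":0,"dx":-0.0386,"dy":0.0214,"dz":0,"gripper":0},
    {"wx":0,"wy":0,"wz":0,"dx":-0.0386,"dy":0.0214,"dz":0,"gripper":0},
    {"wx":0,"wy":0,"wz":0,"dx":-0.0386,"dy":0.0214,"dz":0,"gripper":0},
  ],
)

```text
time: 8.95
tcp_pos: [457.0, 71.1, 153.1]
tool_rot: [-3.141, 0.002, 0.077]
wrist_force: [1.1, -1.0, -0.4]
opening: 87.9
```

Emit:
play_rows(
  increments=[
    {"wx":0,"wy":0,"wz":0,"dx":0,"dy":0,"dz":0,"gripper":0},
    {"wx":0,"wy":0,"wz":0,"dx":0,"dy":0,"dz":0,"gripper":0},
    {"wx":0,"wy":0,"wz":0,"dx":0,"dy":0,"dz":0,"gripper":0},
  ],
)

```text
time: 9.25
tcp_pos: [460.2, 72.1, 154.1]
tool_rot: [-3.141, -0.0, 0.077]
wrist_force: [0.3, -0.3, -0.1]
opening: 88.2
```

```bash
cat > look2.py <<'E'
from h import *
import sys
k=int(sys.argv[1]);name=sys.argv[2]
go(*E_[k],60.5)
s=state(); im=get_image('wrist'); c=cam('wrist',s)
im=np.ascontiguousarray(im[:,:,::-1])
t=np.linspace(0,2*np.pi,60)
pp=proj(c,np.c_[E_[k][0]+28*np.cos(t),E_[k][1]+28*np.sin(t),0*t+51]);cv2.polylines(im,[(pp*16).round().astype(int)],True,(0,255,0),1,cv2.LINE_AA,4)
cv2.imwrite(f'pics/{name}.png',im)
E
python3 look2.py 1 w5
```

```text
t 9.25 from [460.2  72.1 154.1] d [-0.9 -0.  93.6] open 88.2 rot [-3.1415e+00 -1.0000e-04  7.7200e-02]
```

View pics/w5.png

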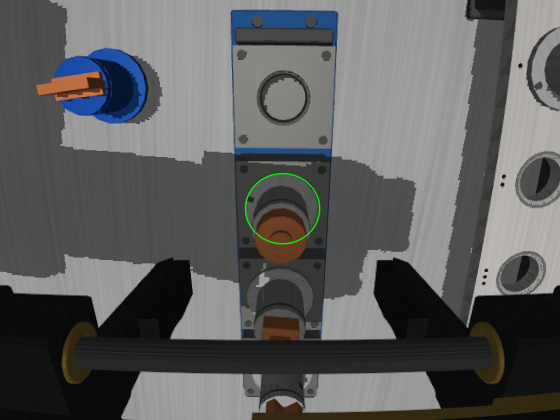

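Emit:
play_rows(
  increments=[
    {"wx":0,"wy":0,"wz":0,"dx":0,"dy":0,"dz":0.025,"gripper":0},
    {"wx":0,"wy":0,"wz":0,"dx":0,"dy":0,"dz":0.025,"gripper":0},
    {"wx":0,"wy":0,"wz":0,"dx":0,"dy":0,"dz":0.025,"gripper":0},
    {"wx":0,"wy":0,"wz":0,"dx":0,"dy":0,"dz":0.018,"gripper":0},
    {"wx":0,"wy":0,"wz":0,"dx":0,"dy":0,"dz":0,"gripper":120},
  ],
)

```text
time: 9.8
tcp_pos: [458.7, 72.3, 59.3]
tool_rot: [-3.141, 0.004, 0.078]
wrist_force: [-0.8, -0.0, 0.3]
opening: 82.4
```

Emit:
play_rows(
  increments=[
    {"wx":0,"wy":0,"wz":0,"dx":0,"dy":0,"dz":0,"gripper":200},
    {"wx":0,"wy":0,"wz":0,"dx":0,"dy":0,"dz":0,"gripper":200},
    {"wx":0,"wy":0,"wz":0,"dx":0,"dy":0,"dz":0,"gripper":200},
    {"wx":0,"wy":0,"wz":0,"dx":0,"dy":0,"dz":0,"gripper":200},
    {"wx":0,"wy":0,"wz":0,"dx":0,"dy":0,"dz":0,"gripper":200},
  ],
)

```text
time: 10.3
tcp_pos: [459.6, 71.8, 61.8]
tool_rot: [3.141, -0.001, 0.077]
wrist_force: [0.3, -0.1, 0.6]
opening: 42.0
```

Emit:
play_rows(
  increments=[
    {"wx":0,"wy":0,"wz":0,"dx":0,"dy":0,"dz":0,"gripper":200},
    {"wx":0,"wy":0,"wz":0,"dx":0,"dy":0,"dz":0,"gripper":200},
    {"wx":0,"wy":0,"wz":0,"dx":0,"dy":0,"dz":0,"gripper":200},
  ],
)

```text
time: 10.6
tcp_pos: [459.3, 71.8, 61.7]
tool_rot: [3.142, 0.0, 0.077]
wrist_force: [-2.8, -0.6, 6.2]
opening: 37.4
```

```bash
python3 -c "
from h import *
go(*P_[1],125)"
```

```text
t 10.6 from [459.3  71.8  61.7] d [194.6 -26.8 -63.3] open 37.4 rot [3.1416e+00 3.0000e-04 7.7100e-02]
```

Emit:
play_rows(
  increments=[
    {"wx":0,"wy":0,"wz":0,"dx":0,"dy":0,"dz":-0.015,"gripper":200},
    {"wx":0,"wy":0,"wz":0,"dx":0,"dy":0,"dz":-0.025,"gripper":200},
    {"wx":0,"wy":0,"wz":0,"dx":0,"dy":0,"dz":-0.023,"gripper":200},
    {"wx":0,"wy":0,"wz":0,"dx":0,"dy":0,"dz":0,"gripper":200},
  ],
)

```text
time: 11.0
tcp_pos: [460.4, 71.7, 126.0]
tool_rot: [3.141, -0.004, 0.077]
wrist_force: [0.8, 1.3, -6.3]
opening: 37.1
```

Emit:
play_rows(
  increments=[
    {"wx":0,"wy":0,"wz":0,"dx":0.0389,"dy":-0.0054,"dz":0,"gripper":200},
    {"wx":0,"wy":0,"wz":0,"dx":0.0389,"dy":-0.0054,"dz":0,"gripper":200},
    {"wx":0,"wy":0,"wz":0,"dx":0.0389,"dy":-0.0054,"dz":0,"gripper":200},
    {"wx":0,"wy":0,"wz":0,"dx":0.0389,"dy":-0.0054,"dz":0,"gripper":200},
    {"wx":0,"wy":0,"wz":0,"dx":0.0389,"dy":-0.0054,"dz":0,"gripper":200},
  ],
)

```text
time: 11.5
tcp_pos: [651.9, 114.0, 121.5]
tool_rot: [-3.141, 0.003, 0.077]
wrist_force: [0.0, -0.9, -6.3]
opening: 37.6
```

Emit:
play_rows(
  increments=[
    {"wx":0,"wy":0,"wz":0,"dx":0,"dy":0,"dz":0,"gripper":200},
    {"wx":0,"wy":0,"wz":0,"dx":0,"dy":0,"dz":0,"gripper":200},
    {"wx":0,"wy":0,"wz":0,"dx":0,"dy":0,"dz":0,"gripper":200},
  ],
)

```text
time: 11.8
tcp_pos: [650.0, 113.5, 122.9]
tool_rot: [-3.141, 0.003, 0.077]
wrist_force: [0.3, -0.0, -6.7]
opening: 37.5
```

```bash
python3 look.py 1 w6
```

```text
t 11.8 from [650.  113.5 122.9] d [ 1.2  0.1 47.2] open 37.5 rot [-3.1414e+00  2.9000e-03  7.7000e-02]
```

View pics/w6.png

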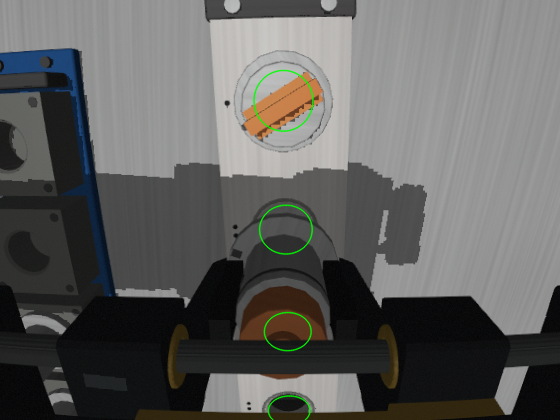

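Emit:
play_rows(
  increments=[
    {"wx":0,"wy":0,"wz":0,"dx":0.001,"dy":0,"dz":0.012,"gripper":200},
    {"wx":0,"wy":0,"wz":0,"dx":0,"dy":0,"dz":0.012,"gripper":200},
    {"wx":0,"wy":0,"wz":0,"dx":0,"dy":0,"dz":0.012,"gripper":200},
    {"wx":0,"wy":0,"wz":0,"dx":0,"dy":0,"dz":0.005,"gripper":200},
    {"wx":0,"wy":0,"wz":0,"dx":0,"dy":0,"dz":0,"gripper":200},
  ],
)

```text
time: 12.4
tcp_pos: [651.7, 113.7, 82.1]
tool_rot: [-3.141, 0.002, 0.077]
wrist_force: [-0.2, 0.8, -5.6]
opening: 37.3
```

Emit:
play_rows(
  increments=[
    {"wx":0,"wy":0,"wz":0,"dx":0,"dy":0,"dz":0.002,"gripper":200},
    {"wx":0,"wy":0,"wz":0,"dx":0,"dy":0,"dz":0.001,"gripper":200},
    {"wx":0,"wy":0,"wz":0,"dx":0,"dy":0,"dz":0,"gripper":200},
  ],
)

```text
time: 12.7
tcp_pos: [652.3, 113.7, 80.7]
tool_rot: [3.142, -0.0, 0.077]
wrist_force: [0.3, -0.1, -6.6]
opening: 37.1
```

Emit:
play_rows(
  increments=[
    {"wx":0,"wy":0,"wz":0,"dx":-0.0005,"dy":0,"dz":0.002,"gripper":200},
    {"wx":0,"wy":0,"wz":0,"dx":0,"dy":0,"dz":0.001,"gripper":200},
    {"wx":0,"wy":0,"wz":0,"dx":0,"dy":0,"dz":0,"gripper":200},
  ],
)

```text
time: 13.0
tcp_pos: [651.6, 113.7, 77.3]
tool_rot: [-3.142, 0.0, 0.077]
wrist_force: [-0.6, 0.5, -5.2]
opening: 37.3
```

Emit:
play_rows(
  increments=[
    {"wx":0,"wy":0,"wz":0,"dx":0,"dy":0,"dz":0.001,"gripper":200},
    {"wx":0,"wy":0,"wz":0,"dx":0,"dy":0,"dz":0,"gripper":200},
  ],
)

```text
time: 13.2
tcp_pos: [651.8, 113.7, 76.8]
tool_rot: [3.142, -0.0, 0.077]
wrist_force: [-0.3, -0.6, -2.6]
opening: 37.5
```

Emit:
play_rows(
  increments=[
    {"wx":0,"wy":0,"wz":0,"dx":0,"dy":0,"dz":0.001,"gripper":200},
    {"wx":0,"wy":0,"wz":0,"dx":0,"dy":0,"dz":0,"gripper":200},
  ],
)

```text
time: 13.4
tcp_pos: [651.9, 113.7, 76.7]
tool_rot: [3.141, -0.001, 0.077]
wrist_force: [-5.0, -1.0, 5.7]
opening: 37.4
```

Emit:
play_rows(
  increments=[
    {"wx":0,"wy":0,"wz":0,"dx":0,"dy":0,"dz":0,"gripper":0},
    {"wx":0,"wy":0,"wz":0,"dx":0,"dy":0,"dz":0,"gripper":0},
    {"wx":0,"wy":0,"wz":0,"dx":0,"dy":0,"dz":0,"gripper":0},
    {"wx":0,"wy":0,"wz":0,"dx":0,"dy":0,"dz":0,"gripper":0},
    {"wx":0,"wy":0,"wz":0,"dx":0,"dy":0,"dz":0,"gripper":0},
  ],
)

```text
time: 13.9
tcp_pos: [651.8, 113.7, 75.4]
tool_rot: [-3.142, -0.0, 0.077]
wrist_force: [-1.2, 0.2, 0.6]
opening: 75.1
```

Emit:
play_rows(
  increments=[
    {"wx":0,"wy":0,"wz":0,"dx":0,"dy":0,"dz":-0.02,"gripper":0},
    {"wx":0,"wy":0,"wz":0,"dx":0,"dy":0,"dz":-0.03,"gripper":0},
    {"wx":0,"wy":0,"wz":0,"dx":0,"dy":0,"dz":-0.03,"gripper":0},
    {"wx":0,"wy":0,"wz":0,"dx":0,"dy":0,"dz":0,"gripper":0},
    {"wx":0,"wy":0,"wz":0,"dx":0,"dy":0,"dz":0,"gripper":0},
  ],
)

```text
time: 14.4
tcp_pos: [651.8, 113.7, 155.5]
tool_rot: [3.142, -0.001, 0.077]
wrist_force: [1.0, 0.5, -0.6]
opening: 88.1
```

```bash
python3 look.py 1 w7; python3 -c "
from h import *
go(*E_[2],155)"
```

```text
t 14.4 from [651.8 113.7 155.5] d [-0.6  0.1 79.8] open 88.1 rot [ 3.1415e+00 -5.0000e-04  7.7000e-02]
t 14.5 from [651.2 113.6 154. ] d [-194.8  106.5   -1. ] open 88.6 rot [-3.1415e+00  2.3000e-03  7.7000e-02]
```

View pics/w7.png

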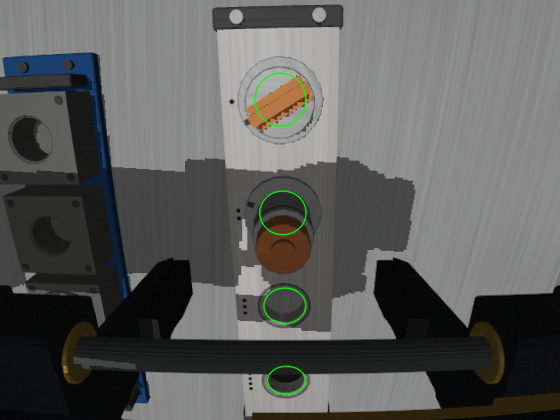

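Blade and round are seated in pockets 1 and 2. Next, the square.

Emit:
play_rows(
  increments=[
    {"wx":0,"wy":0,"wz":0,"dx":-0.039,"dy":0.0213,"dz":0,"gripper":0},
    {"wx":0,"wy":0,"wz":0,"dx":-0.039,"dy":0.0213,"dz":0,"gripper":0},
    {"wx":0,"wy":0,"wz":0,"dx":-0.039,"dy":0.0213,"dz":0,"gripper":0},
    {"wx":0,"wy":0,"wz":0,"dx":-0.039,"dy":0.0213,"dz":0,"gripper":0},
    {"wx":0,"wy":0,"wz":0,"dx":-0.039,"dy":0.0213,"dz":0,"gripper":0},
  ],
)

```text
time: 15.0
tcp_pos: [463.4, -8.0, 154.4]
tool_rot: [-3.141, 0.002, 0.077]
wrist_force: [-0.2, -2.1, -0.5]
opening: 87.7
```

Emit:
play_rows(
  increments=[
    {"wx":0,"wy":0,"wz":0,"dx":0,"dy":0,"dz":0,"gripper":0},
    {"wx":0,"wy":0,"wz":0,"dx":0,"dy":0,"dz":0,"gripper":0},
    {"wx":0,"wy":0,"wz":0,"dx":0,"dy":0,"dz":0,"gripper":0},
  ],
)

```text
time: 15.3
tcp_pos: [466.2, -7.2, 155.2]
tool_rot: [-3.141, -0.0, 0.077]
wrist_force: [-0.2, 0.2, 0.0]
opening: 88.0
```

```bash
python3 look2.py 2 w8
```

```text
t 15.3 from [466.2  -7.2 155.2] d [-1.1  0.2 94.7] open 88.0 rot [-3.1415e+00 -1.0000e-04  7.7400e-02]
```

View pics/w8.png

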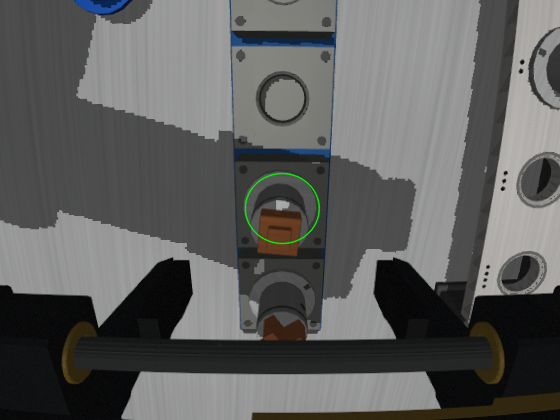

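Emit:
play_rows(
  increments=[
    {"wx":0,"wy":0,"wz":0,"dx":-0.001,"dy":0,"dz":0.025,"gripper":0},
    {"wx":0,"wy":0,"wz":0,"dx":0,"dy":0,"dz":0.025,"gripper":0},
    {"wx":0,"wy":0,"wz":0,"dx":0,"dy":0,"dz":0.025,"gripper":0},
    {"wx":0,"wy":0,"wz":0,"dx":0,"dy":0,"dz":0.019,"gripper":0},
    {"wx":0,"wy":0,"wz":0,"dx":0,"dy":0,"dz":0,"gripper":120},
  ],
)

```text
time: 15.85
tcp_pos: [463.8, -6.8, 59.3]
tool_rot: [-3.14, 0.004, 0.078]
wrist_force: [-0.1, 0.9, 1.5]
opening: 82.3
```

Emit:
play_rows(
  increments=[
    {"wx":0,"wy":0,"wz":0,"dx":0,"dy":0,"dz":0,"gripper":200},
    {"wx":0,"wy":0,"wz":0,"dx":0,"dy":0,"dz":0,"gripper":200},
    {"wx":0,"wy":0,"wz":0,"dx":0,"dy":0,"dz":0,"gripper":200},
    {"wx":0,"wy":0,"wz":0,"dx":0,"dy":0,"dz":0,"gripper":200},
    {"wx":0,"wy":0,"wz":0,"dx":0,"dy":0,"dz":0,"gripper":200},
  ],
)

```text
time: 16.35
tcp_pos: [464.7, -7.6, 61.8]
tool_rot: [3.141, -0.001, 0.077]
wrist_force: [0.0, 0.1, 0.1]
opening: 42.2
```

Emit:
play_rows(
  increments=[
    {"wx":0,"wy":0,"wz":0,"dx":0,"dy":0,"dz":0,"gripper":200},
    {"wx":0,"wy":0,"wz":0,"dx":0,"dy":0,"dz":0,"gripper":200},
    {"wx":0,"wy":0,"wz":0,"dx":0,"dy":0,"dz":0,"gripper":200},
  ],
)

```text
time: 16.65
tcp_pos: [464.3, -7.6, 61.7]
tool_rot: [3.142, 0.0, 0.077]
wrist_force: [-2.9, -0.8, 4.8]
opening: 37.3
```

```bash
python3 -c "
from h import *
go(*P_[2],125)"
```

```text
t 16.65 from [464.3  -7.6  61.7] d [197.3 -26.3 -63.3] open 37.3 rot [3.1415e+00 4.0000e-04 7.7200e-02]
```

Emit:
play_rows(
  increments=[
    {"wx":0,"wy":0,"wz":0,"dx":0,"dy":0,"dz":-0.015,"gripper":200},
    {"wx":0,"wy":0,"wz":0,"dx":0,"dy":0,"dz":-0.025,"gripper":200},
    {"wx":0,"wy":0,"wz":0,"dx":0,"dy":0,"dz":-0.023,"gripper":200},
    {"wx":0,"wy":0,"wz":0,"dx":0,"dy":0,"dz":0,"gripper":200},
  ],
)

```text
time: 17.05
tcp_pos: [465.5, -7.8, 126.0]
tool_rot: [3.14, -0.004, 0.077]
wrist_force: [0.1, 0.9, -5.7]
opening: 37.3
```

Emit:
play_rows(
  increments=[
    {"wx":0,"wy":0,"wz":0,"dx":0.0395,"dy":-0.0053,"dz":0,"gripper":200},
    {"wx":0,"wy":0,"wz":0,"dx":0.0395,"dy":-0.0053,"dz":0,"gripper":200},
    {"wx":0,"wy":0,"wz":0,"dx":0.0395,"dy":-0.0053,"dz":0,"gripper":200},
    {"wx":0,"wy":0,"wz":0,"dx":0.0395,"dy":-0.0053,"dz":0,"gripper":200},
    {"wx":0,"wy":0,"wz":0,"dx":0.0395,"dy":-0.0053,"dz":0,"gripper":200},
  ],
)

```text
time: 17.55
tcp_pos: [660.0, 34.6, 121.5]
tool_rot: [-3.141, 0.003, 0.077]
wrist_force: [1.7, -1.0, -5.7]
opening: 37.4
```

Emit:
play_rows(
  increments=[
    {"wx":0,"wy":0,"wz":0,"dx":0,"dy":0,"dz":0,"gripper":200},
    {"wx":0,"wy":0,"wz":0,"dx":0,"dy":0,"dz":0,"gripper":200},
    {"wx":0,"wy":0,"wz":0,"dx":0,"dy":0,"dz":0,"gripper":200},
  ],
)

```text
time: 17.85
tcp_pos: [658.2, 33.9, 123.0]
tool_rot: [-3.141, 0.003, 0.077]
wrist_force: [-1.0, -0.9, -6.5]
opening: 37.2
```

```bash
python3 look.py 2 w9
```

```text
t 17.85 from [658.2  33.9 123. ] d [ 0.8  0.2 47.3] open 37.2 rot [-3.1411e+00  2.7000e-03  7.6800e-02]
```

View pics/w9.png

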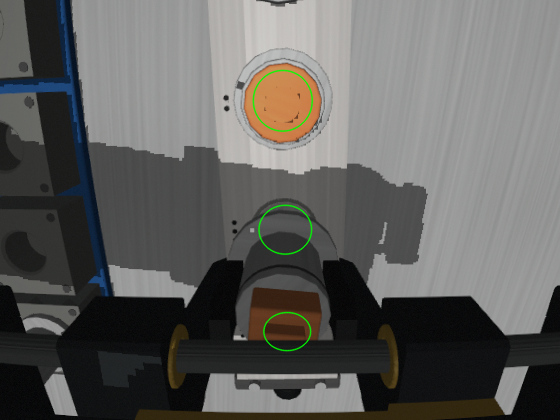

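Emit:
play_rows(
  increments=[
    {"wx":0,"wy":0,"wz":0,"dx":0,"dy":0,"dz":0.012,"gripper":200},
    {"wx":0,"wy":0,"wz":0,"dx":0,"dy":0,"dz":0.012,"gripper":200},
    {"wx":0,"wy":0,"wz":0,"dx":0,"dy":0,"dz":0.012,"gripper":200},
    {"wx":0,"wy":0,"wz":0,"dx":0,"dy":0,"dz":0.006,"gripper":200},
    {"wx":0,"wy":0,"wz":0,"dx":0,"dy":0,"dz":0.002,"gripper":200},
  ],
)

```text
time: 18.45
tcp_pos: [658.9, 34.1, 79.1]
tool_rot: [-3.141, 0.002, 0.077]
wrist_force: [-0.3, 0.2, -5.8]
opening: 37.4
```

Emit:
play_rows(
  increments=[
    {"wx":0,"wy":0,"wz":0,"dx":0,"dy":0,"dz":0.002,"gripper":200},
    {"wx":0,"wy":0,"wz":0,"dx":0,"dy":0,"dz":0.001,"gripper":200},
    {"wx":0,"wy":0,"wz":0,"dx":0,"dy":0,"dz":0,"gripper":200},
  ],
)

```text
time: 18.75
tcp_pos: [659.5, 34.0, 77.7]
tool_rot: [3.142, -0.0, 0.077]
wrist_force: [0.3, 0.4, -6.7]
opening: 37.2
```

Emit:
play_rows(
  increments=[
    {"wx":0,"wy":0,"wz":0,"dx":0,"dy":0,"dz":0.001,"gripper":200},
    {"wx":0,"wy":0,"wz":0,"dx":0,"dy":0,"dz":0,"gripper":200},
  ],
)

```text
time: 18.95
tcp_pos: [659.6, 34.0, 76.8]
tool_rot: [3.141, -0.001, 0.077]
wrist_force: [0.6, -0.2, -4.5]
opening: 37.3
```

Emit:
play_rows(
  increments=[
    {"wx":0,"wy":0,"wz":0,"dx":0,"dy":0,"dz":0.001,"gripper":200},
    {"wx":0,"wy":0,"wz":0,"dx":0,"dy":0,"dz":0,"gripper":200},
  ],
)

```text
time: 19.15
tcp_pos: [659.7, 34.0, 76.7]
tool_rot: [3.141, -0.001, 0.077]
wrist_force: [-3.6, 0.1, 3.8]
opening: 37.3
```

Emit:
play_rows(
  increments=[
    {"wx":0,"wy":0,"wz":0,"dx":0,"dy":0,"dz":0.0005,"gripper":200},
    {"wx":0,"wy":0,"wz":0,"dx":0,"dy":0,"dz":0,"gripper":200},
  ],
)

```text
time: 19.35
tcp_pos: [659.7, 34.0, 76.7]
tool_rot: [3.141, -0.001, 0.077]
wrist_force: [-4.9, -0.1, 9.7]
opening: 37.1
```

Emit:
play_rows(
  increments=[
    {"wx":0,"wy":0,"wz":0,"dx":0,"dy":0,"dz":0,"gripper":0},
    {"wx":0,"wy":0,"wz":0,"dx":0,"dy":0,"dz":0,"gripper":0},
    {"wx":0,"wy":0,"wz":0,"dx":0,"dy":0,"dz":0,"gripper":0},
    {"wx":0,"wy":0,"wz":0,"dx":0,"dy":0,"dz":0,"gripper":0},
    {"wx":0,"wy":0,"wz":0,"dx":0,"dy":0,"dz":0,"gripper":0},
  ],
)

```text
time: 19.85
tcp_pos: [659.4, 34.0, 74.8]
tool_rot: [-3.142, 0.0, 0.077]
wrist_force: [0.4, -0.1, -0.0]
opening: 75.3
```

Emit:
play_rows(
  increments=[
    {"wx":0,"wy":0,"wz":0,"dx":0,"dy":0,"dz":-0.02,"gripper":0},
    {"wx":0,"wy":0,"wz":0,"dx":0,"dy":0,"dz":-0.03,"gripper":0},
    {"wx":0,"wy":0,"wz":0,"dx":0,"dy":0,"dz":-0.03,"gripper":0},
    {"wx":0,"wy":0,"wz":0,"dx":0,"dy":0,"dz":0,"gripper":0},
    {"wx":0,"wy":0,"wz":0,"dx":0,"dy":0,"dz":0,"gripper":0},
  ],
)

```text
time: 20.35
tcp_pos: [659.4, 34.0, 155.0]
tool_rot: [3.141, -0.001, 0.077]
wrist_force: [-0.7, -0.0, -0.7]
opening: 88.5
```

```bash
python3 look.py 2 w10; python3 -c "
from h import *
go(*E_[3],155)"
```

```text
t 20.35 from [659.4  34.  155. ] d [-0.4  0.2 79.3] open 88.5 rot [ 3.1414e+00 -5.0000e-04  7.7000e-02]
t 20.45 from [658.8  34.1 153.6] d [-196.6  106.8   -1.4] open 88.6 rot [-3.1411e+00  2.2000e-03  7.7000e-02]
```

View pics/w10.png

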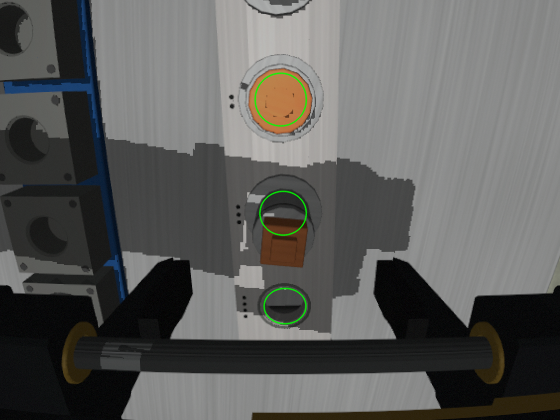

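Square seated in pocket 3. Now the cross.

Emit:
play_rows(
  increments=[
    {"wx":0,"wy":0,"wz":0,"dx":-0.0395,"dy":0.0214,"dz":0,"gripper":0},
    {"wx":0,"wy":0,"wz":0,"dx":-0.0395,"dy":0.0214,"dz":0,"gripper":0},
    {"wx":0,"wy":0,"wz":0,"dx":-0.0395,"dy":0.0214,"dz":0,"gripper":0},
    {"wx":0,"wy":0,"wz":0,"dx":-0.0395,"dy":0.0214,"dz":0,"gripper":0},
    {"wx":0,"wy":0,"wz":0,"dx":-0.0395,"dy":0.0214,"dz":0,"gripper":0},
  ],
)

```text
time: 20.95
tcp_pos: [468.6, -88.2, 153.9]
tool_rot: [-3.141, 0.002, 0.077]
wrist_force: [0.4, -1.2, 0.5]
opening: 88.3
```

Emit:
play_rows(
  increments=[
    {"wx":0,"wy":0,"wz":0,"dx":0,"dy":0,"dz":0,"gripper":0},
    {"wx":0,"wy":0,"wz":0,"dx":0,"dy":0,"dz":0,"gripper":0},
    {"wx":0,"wy":0,"wz":0,"dx":0,"dy":0,"dz":0,"gripper":0},
  ],
)

```text
time: 21.25
tcp_pos: [471.3, -87.5, 154.6]
tool_rot: [-3.141, 0.0, 0.077]
wrist_force: [0.0, 0.3, -0.3]
opening: 88.4
```

```bash
python3 look2.py 3 w11
```

```text
t 21.25 from [471.3 -87.5 154.6] d [-0.3 -0.  94.1] open 88.4 rot [-3.1413e+00  1.0000e-04  7.7400e-02]
```

View pics/w11.png

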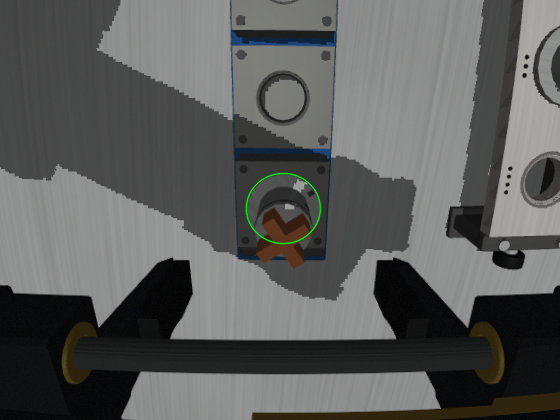

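Emit:
play_rows(
  increments=[
    {"wx":0,"wy":0,"wz":0,"dx":0,"dy":0,"dz":0.025,"gripper":0},
    {"wx":0,"wy":0,"wz":0,"dx":0,"dy":0,"dz":0.025,"gripper":0},
    {"wx":0,"wy":0,"wz":0,"dx":0,"dy":0,"dz":0.025,"gripper":0},
    {"wx":0,"wy":0,"wz":0,"dx":0,"dy":0,"dz":0.018,"gripper":0},
    {"wx":0,"wy":0,"wz":0,"dx":0,"dy":0,"dz":0,"gripper":120},
  ],
)

```text
time: 21.8
tcp_pos: [470.1, -86.8, 59.8]
tool_rot: [-3.139, 0.004, 0.078]
wrist_force: [-0.5, -0.8, 0.7]
opening: 82.0
```

Emit:
play_rows(
  increments=[
    {"wx":0,"wy":0,"wz":0,"dx":0,"dy":0,"dz":0,"gripper":200},
    {"wx":0,"wy":0,"wz":0,"dx":0,"dy":0,"dz":0,"gripper":200},
    {"wx":0,"wy":0,"wz":0,"dx":0,"dy":0,"dz":0,"gripper":200},
    {"wx":0,"wy":0,"wz":0,"dx":0,"dy":0,"dz":0,"gripper":200},
    {"wx":0,"wy":0,"wz":0,"dx":0,"dy":0,"dz":0,"gripper":200},
  ],
)

```text
time: 22.3
tcp_pos: [470.9, -87.9, 62.3]
tool_rot: [3.141, -0.001, 0.077]
wrist_force: [0.6, -0.9, -0.3]
opening: 42.3
```

Emit:
play_rows(
  increments=[
    {"wx":0,"wy":0,"wz":0,"dx":0,"dy":0,"dz":0,"gripper":200},
    {"wx":0,"wy":0,"wz":0,"dx":0,"dy":0,"dz":0,"gripper":200},
    {"wx":0,"wy":0,"wz":0,"dx":0,"dy":0,"dz":0,"gripper":200},
  ],
)

```text
time: 22.6
tcp_pos: [470.9, -87.9, 62.2]
tool_rot: [3.141, -0.001, 0.077]
wrist_force: [0.4, 0.2, 4.0]
opening: 37.0
```

```bash
python3 -c "
from h import *
go(*P_[3],125)"
```

```text
t 22.6 from [470.9 -87.9  62.2] d [198.5 -27.  -62.8] open 37.0 rot [ 3.1413e+00 -7.0000e-04  7.6900e-02]
```

Emit:
play_rows(
  increments=[
    {"wx":0,"wy":0,"wz":0,"dx":0,"dy":0,"dz":-0.015,"gripper":200},
    {"wx":0,"wy":0,"wz":0,"dx":0,"dy":0,"dz":-0.025,"gripper":200},
    {"wx":0,"wy":0,"wz":0,"dx":0,"dy":0,"dz":-0.023,"gripper":200},
    {"wx":0,"wy":0,"wz":0,"dx":0,"dy":0,"dz":0,"gripper":200},
  ],
)

```text
time: 23.0
tcp_pos: [471.5, -88.2, 126.6]
tool_rot: [3.14, -0.003, 0.077]
wrist_force: [-0.5, -0.4, -5.0]
opening: 37.6
```

Emit:
play_rows(
  increments=[
    {"wx":0,"wy":0,"wz":0,"dx":0.0396,"dy":-0.0054,"dz":0,"gripper":200},
    {"wx":0,"wy":0,"wz":0,"dx":0.0396,"dy":-0.0054,"dz":0,"gripper":200},
    {"wx":0,"wy":0,"wz":0,"dx":0.0396,"dy":-0.0054,"dz":0,"gripper":200},
    {"wx":0,"wy":0,"wz":0,"dx":0.0396,"dy":-0.0054,"dz":0,"gripper":200},
    {"wx":0,"wy":0,"wz":0,"dx":0.0396,"dy":-0.0054,"dz":0,"gripper":200},
  ],
)

```text
time: 23.5
tcp_pos: [666.6, -45.0, 122.2]
tool_rot: [-3.141, 0.003, 0.077]
wrist_force: [0.4, -0.7, -4.4]
opening: 37.3
```

Emit:
play_rows(
  increments=[
    {"wx":0,"wy":0,"wz":0,"dx":0,"dy":0,"dz":0,"gripper":200},
    {"wx":0,"wy":0,"wz":0,"dx":0,"dy":0,"dz":0,"gripper":200},
    {"wx":0,"wy":0,"wz":0,"dx":0,"dy":0,"dz":0,"gripper":200},
  ],
)

```text
time: 23.8
tcp_pos: [664.9, -45.9, 123.6]
tool_rot: [-3.141, 0.003, 0.077]
wrist_force: [0.6, 0.4, -4.2]
opening: 37.4
```

```bash
python3 look.py 3 w12
```

```text
t 23.8 from [664.9 -45.9 123.6] d [ 1.9  0.1 47.9] open 37.4 rot [-3.1409e+00  2.6000e-03  7.6600e-02]
```

View pics/w12.png

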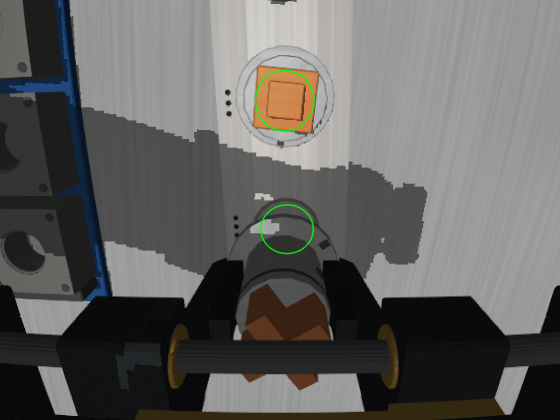

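Target descent 46.4 mm, with 1 mm in x.

Emit:
play_rows(
  increments=[
    {"wx":0,"wy":0,"wz":0,"dx":0.001,"dy":0,"dz":0.012,"gripper":200},
    {"wx":0,"wy":0,"wz":0,"dx":0,"dy":0,"dz":0.012,"gripper":200},
    {"wx":0,"wy":0,"wz":0,"dx":0,"dy":0,"dz":0.012,"gripper":200},
    {"wx":0,"wy":0,"wz":0,"dx":0,"dy":0,"dz":0.006,"gripper":200},
    {"wx":0,"wy":0,"wz":0,"dx":0,"dy":0,"dz":0.002,"gripper":200},
  ],
)

```text
time: 24.4
tcp_pos: [666.6, -45.5, 79.6]
tool_rot: [-3.141, 0.002, 0.077]
wrist_force: [0.2, 0.6, -4.1]
opening: 37.3
```

Emit:
play_rows(
  increments=[
    {"wx":0,"wy":0,"wz":0,"dx":0,"dy":0,"dz":0.002,"gripper":200},
    {"wx":0,"wy":0,"wz":0,"dx":0,"dy":0,"dz":0.001,"gripper":200},
    {"wx":0,"wy":0,"wz":0,"dx":0,"dy":0,"dz":0,"gripper":200},
  ],
)

```text
time: 24.7
tcp_pos: [667.1, -45.6, 78.2]
tool_rot: [3.141, -0.0, 0.077]
wrist_force: [0.6, 0.6, -4.6]
opening: 37.2
```

Emit:
play_rows(
  increments=[
    {"wx":0,"wy":0,"wz":0,"dx":0,"dy":0,"dz":0.001,"gripper":200},
    {"wx":0,"wy":0,"wz":0,"dx":0,"dy":0,"dz":0,"gripper":200},
  ],
)

```text
time: 24.9
tcp_pos: [667.3, -45.6, 77.3]
tool_rot: [3.141, -0.001, 0.077]
wrist_force: [-0.1, 0.1, -3.4]
opening: 37.3
```

Emit:
play_rows(
  increments=[
    {"wx":0,"wy":0,"wz":0,"dx":0,"dy":0,"dz":0.001,"gripper":200},
    {"wx":0,"wy":0,"wz":0,"dx":0,"dy":0,"dz":0,"gripper":200},
  ],
)

```text
time: 25.1
tcp_pos: [667.3, -45.7, 77.2]
tool_rot: [3.141, -0.001, 0.077]
wrist_force: [-2.9, 0.5, 5.0]
opening: 37.1
```

Emit:
play_rows(
  increments=[
    {"wx":0,"wy":0,"wz":0,"dx":0,"dy":0,"dz":0,"gripper":0},
    {"wx":0,"wy":0,"wz":0,"dx":0,"dy":0,"dz":0,"gripper":0},
    {"wx":0,"wy":0,"wz":0,"dx":0,"dy":0,"dz":0,"gripper":0},
    {"wx":0,"wy":0,"wz":0,"dx":0,"dy":0,"dz":0,"gripper":0},
    {"wx":0,"wy":0,"wz":0,"dx":0,"dy":0,"dz":0,"gripper":0},
  ],
)

```text
time: 25.6
tcp_pos: [667.1, -45.6, 75.9]
tool_rot: [-3.142, -0.0, 0.077]
wrist_force: [0.3, -0.1, -0.5]
opening: 75.3
```

Emit:
play_rows(
  increments=[
    {"wx":0,"wy":0,"wz":0,"dx":0,"dy":0,"dz":-0.02,"gripper":0},
    {"wx":0,"wy":0,"wz":0,"dx":0,"dy":0,"dz":-0.03,"gripper":0},
    {"wx":0,"wy":0,"wz":0,"dx":0,"dy":0,"dz":-0.03,"gripper":0},
    {"wx":0,"wy":0,"wz":0,"dx":-0.03,"dy":0,"dz":-0.04,"gripper":0},
    {"wx":0,"wy":0,"wz":0,"dx":-0.03,"dy":0,"dz":-0.04,"gripper":0},
  ],
)

```text
time: 26.1
tcp_pos: [606.3, -50.2, 236.6]
tool_rot: [-3.141, 0.001, 0.077]
wrist_force: [0.4, -0.3, 1.5]
opening: 88.1
```

Emit:
play_rows(
  increments=[
    {"wx":0,"wy":0,"wz":0,"dx":-0.03,"dy":0,"dz":-0.04,"gripper":0},
    {"wx":0,"wy":0,"wz":0,"dx":-0.03,"dy":0,"dz":-0.04,"gripper":0},
    {"wx":0,"wy":0,"wz":0,"dx":-0.03,"dy":0,"dz":-0.04,"gripper":0},
    {"wx":0,"wy":0,"wz":0,"dx":0,"dy":0,"dz":0,"gripper":0},
    {"wx":0,"wy":0,"wz":0,"dx":0,"dy":0,"dz":0,"gripper":0},
  ],
)

```text
time: 26.6
tcp_pos: [517.4, -57.2, 356.6]
tool_rot: [3.141, -0.002, 0.077]
wrist_force: [0.4, 0.1, -0.7]
opening: 88.3
```

```bash
python3 look.py 3 w13; python3 -c "
from h import *
cv2.imwrite('pics/topf.png',get_image('top')[:,:,::-1])"
```

```text
t 26.6 from [517.4 -57.2 356.6] d [1.499e+02 1.000e-01 2.809e+02] open 88.3 rot [ 3.1409e+00 -1.7000e-03  7.6700e-02]
```

View pics/w13.png

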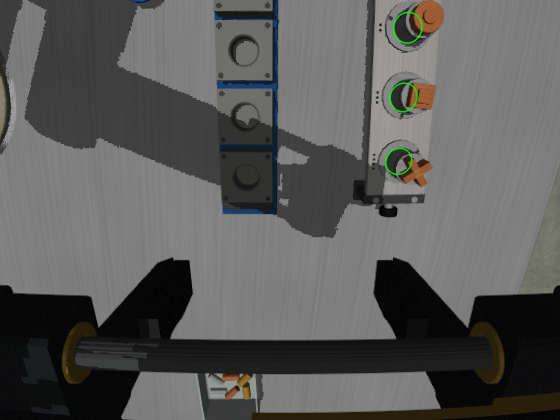

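View pics/w13s.png

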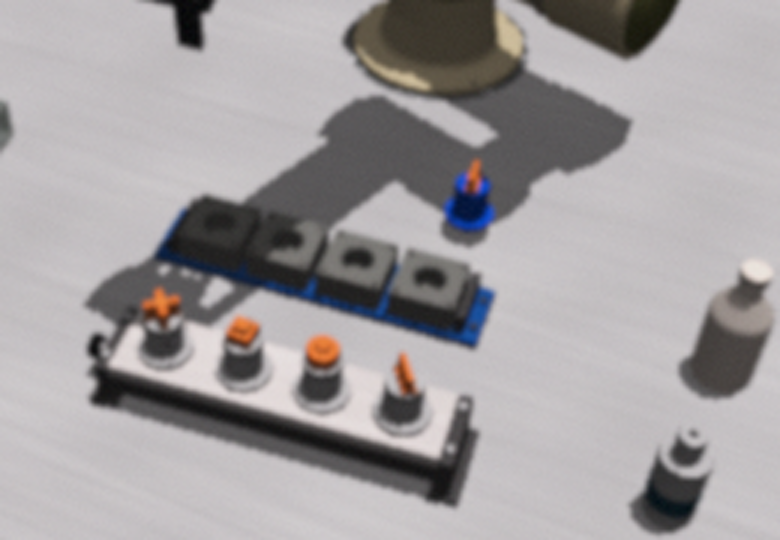

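View pics/topf.png

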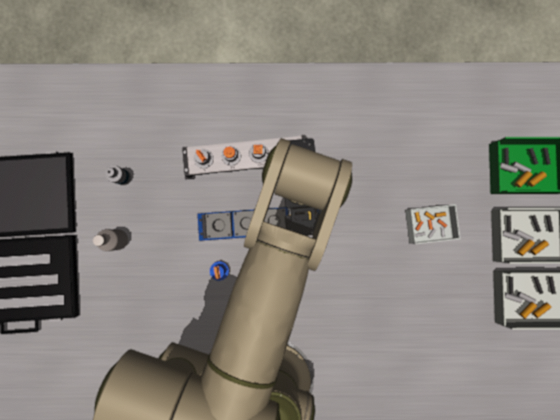

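```bash
python3 -c "
from plant import *
print(sign_off())"
```

```text
the job is handed in; nothing more can be done
None
```

All four electrodes are now in the magazine in the stand's order from left to right: blade, round, square, cross. I handed the job in at about 26.7 s of the 90 s; sign-off gave no verdict.

- **Seating:** I lowered each electrode until it touched the bar (an upward push of about 5–10 N) before opening the fingers. Each stopped within about 0.1 mm of the height calculated from its grasp on the stand, so each should be fully home.
- **Final pictures:** The scene view shows all four upright with flanges on the bar, and the stand empty. Against the starting pictures, the bottle, plug, bin and blue decoy look unmoved. The gripper is open and well clear.
- **Limits of the checks:** I judged the final centring only by eye. The wrist-camera overlays showed no visible offset between electrodes and pockets in pockets 1 to 3. The last wrist view cut off the blade, and the arm hid the cross in the last top view, so their final state was confirmed in the other pictures.
- **One disagreement:** The top camera put the pockets about 4–6 mm further right (lower y) than the wrist camera. I used the wrist camera's positions, and all four electrodes seated without jamming.

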